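Roll a brass hinge tube into the vee rest and clamp it

TASK

Roll the brass tube along the loading shelf into the vee rest, without lifting it, and let go so that it settles in the vee by itself. Then slide it gently along the vee until its end is against the end stop, leave it untouched for a moment, and only then press the clamp arm down so that its sprung foot holds the tube firmly but not hard (about 7 N). Leave it clamped, and leave the other hardware where it lies.

Things in the scene. Friction and masses are not known exactly. Their poses are not given: they have to be found in the camera images.
- rod: The brass tube: outside diameter 24 mm, length 150 mm, ends plain with a 16 mm bore, 0.25 to 0.42 kg. Origin at its centre (on its axis, half-way along); its y axis runs along the tube. It starts lying on the loading shelf, roughly parallel to the vee (within 0.12 rad).
- seat (a point): Point of the fixed green iron vee rest where the tube's centre lies when fully home (in the vee, end on the stop), 49.5 mm above the bench. Axes: z up, y along the vee towards the stop, x across it from loading shelf to clamp column. The vee is a 90 degree groove, faces at 45 degrees, bottom line 17 mm below this point, from y = -60 to 60 mm; beyond y = -60 the tube's free end overhangs in the open.
- shelf (a point): Middle of the level top of the plywood loading shelf, 45 mm above the bench, axes as the seat point's. The shelf spans 111.5 mm in x, up to the vee's near edge (12.5 mm short of the seat point in x), and 120 mm in y. A lip 4 mm high and 4 mm thick stands along its outer (-x) edge. The vee's far face rises 9.5 mm above the shelf's level, so the tube cannot roll past.
- column (a point): Middle of the top of the fixed steel clamp column behind the vee, 14 x 18 mm, 128 mm above the bench, 54 mm beyond the seat point in x. The clamp arm slides down on it.
- stop: End stop: green iron plate 34 mm wide, 8 mm thick, from 19 mm below to 15 mm above the tube's axis in the vee, facing along the vee. Origin in the middle of the face that the tube's end meets, 75 mm in y from the seat point; same axes as the seat point. Rigid but finely set: push the tube on it with a few newtons, never over 30 N.
- press (a point): Place to press on the clamp arm: middle of its flat top face, straight over the foot and the middle of the vee. The arm is 24 mm wide, 14 mm thick, and reaches 12 mm past this point to -x. Its top starts 107 to 115 mm above the bench; pressed straight down it slides stiffly (about 6 N) by up to 40 mm below the 115 mm height and stays where it is left.
- clamp: The clamp arm, origin at its press point. A steel foot 22 mm across hangs below it, its underside 22 to 34 mm under the arm's top: set differently each time and not measured, so its touch on the tube must be felt. The foot is sprung: from touch its force starts at 1 N and grows 4 N per mm the arm goes on down (5 mm at most). 3 N or more must remain; over 14 N marks the tube.
- stay: Bystander on the bench: brass quadrant stay, a quarter ring and a bar, 4 mm thick, about 60 mm across; not to be moved. Origin at its underside.
- catch: Bystander on the bench: nickel toggle catch, 46 x 22 x 10 mm; not to be moved. Origin at its underside.
- hinge1: Bystander on the bench: brass box hinge lying open, 50 x 39 mm, 6 mm thick; not to be moved. Origin at its underside.
- hinge2: Bystander on the bench: a second such hinge; not to be moved. Origin at its underside.
- marker: Bystander on the bench: beech dovetail marker with brass faces, 78 x 28 x 21 mm; not to be moved. Origin at its underside.
- driver: Bystander on the bench: screwdriver; not to be moved. Origin at its underside.
Things that resemble listed ones, but are neither listed nor needed, are in the scene too. Leave any turquoise look-alike of the rod alone. What is shaped like the part that bears seat but turquoise is not meant.

How it is judged:
On the way:
1. the tube lies by itself in the vee, settled, its end against the stop, not touched by the robot and not yet by the clamp (x of rod in the frame of seat between -0.002 and 0.002 m and z of rod in the frame of seat between -0.002 and 0.002 m and y of rod in the frame of seat between -0.003 and 0.002 m and angle between the y axis of rod and the y axis of seat, either way round below 0.03 rad and contact force between rod and the arm below 0.05 N and contact force between rod and the fingers below 0.05 N and contact force between rod and clamp below 0.05 N and linear speed of rod below 0.01 m/s), for 0.3 s.
At the end, for the whole second after the job is handed in: The tube rests in the vee, centred within 2 mm across and in height, parallel within 0.03 rad, its end within 3 mm of the stop; the clamp foot, left to itself, bears on it with 3 to 14 N; everything at rest (x of rod in the frame of seat between -0.002 and 0.002 m and z of rod in the frame of seat between -0.002 and 0.002 m and y of rod in the frame of seat between -0.003 and 0.002 m and angle between the y axis of rod and the y axis of seat, either way round below 0.03 rad and contact force between rod and clamp between 3 and 14 N and linear speed of rod below 0.01 m/s); the robot touches nothing.
It fails at once if the tube is lifted: its centre more than 12 mm above its height on the loading shelf (z of rod in the frame of seat above 0.0195 m).
It fails at once if the clamp foot presses the tube with more than 14 N (contact force between rod and clamp above 14 N).
It fails at once if the tube is pushed on the end stop with more than 30 N (contact force between rod and stop above 30 N).
It fails at once if other hardware on the bench is moved by more than 20 mm (distance of any of stay, catch, hinge1, hinge2, marker, driver from where it was at the start of the episode above 0.02 m).
It also fails if it takes over 58 s, if anything falls off the work surface, if the arm or the gripper's body presses on something with over 40 N, if the wrist force passes 120 N, or if a joint passes its speed limit or range.

ROBOT

A 6-joint arm with a two-finger parallel gripper is mounted at the origin on the work surface. World frame = base frame: x ahead of the robot, y to its left, z up, the work surface at z = 0. Lengths are in m, angles in rad, forces in N, time in s.
With the tool pointing down it reaches from about 0.375 to 0.9 m from the base axis. Payload 3.1 kg.
Tool frame: the origin (TCP) lies midway between the tips of the shut fingers; the grasp point (between the pads) lies 19 mm behind it; y points along the fingers, x is the direction in which the jaws open and shut, and the axes are right-handed (so a half turn about y gives the same grasp; the last joint's range is limited). The gripper opens to 87 mm and grips with 3 to 60 N. Pads are 19 mm wide; open, the fingers measure 117 mm over their backs; the gripper's body (75 mm by 190 mm) begins 51 mm behind the grasp point.
Start: joints at [-1.425, 0.527, 1.433, -0, 1.181, -0.178], TCP at [0.199, -0.592, 0.223] pointing down, gripper open.
Joint ranges: [-3.08, 3.08], [-0.75, 2.2], [0.22, 2.44], [-1.43, 4.57], [0, 2.65], [-2.85, 2.85]. Speed limits (rad/s): [2.79, 2.79, 3.14, 3.14, 3.14, 3.14].

INTERFACE

Orientations are given as [roll, pitch, yaw] about the fixed x, y, z axes, in that order (R = Rz(yaw) Ry(pitch) Rx(roll)).
In Python, from station import readout, cams, hand_in gives the robot as it stands. The module is installed in compiled form; this text tells all that it offers.
- The arm moves only by the tool arm_command, never from a script. Its argument "targets" is a list of rows, each an object with "rotation": the turn, a rotation vector about the world's x, y, z in units of pi rad (1.0 is pi rad), a list of three; "slide": the shift along the world's x, y, z in units of 1 m (1.0 is 1 m), a list of three; "hand": the closure, from 0 (fully open) to 1 (shut). In form: [{"rotation": [wx, wy, wz], "slide": [x, y, z], "hand": hand}, ...]. A call has 1 to 10 rows; each row is the pose to reach, as a shift and turn from the pose commanded when the call began, turning the shorter way round; what a row does not reach only later rows make up. A row lasts 1/10 s, in which the tool goes at most 50 mm and 8.59 degrees, less where a joint would pass 70% of its speed; a pose out of reach is approached as far as the arm can. A call with a number of a shift or a turn outside -1 to 1 is refused whole. A call with a gripper value outside its range is refused whole. The fingers move at their own pace and stop on an object; "newtons" is the grip in N (left out, the last holds). Time passes only in rows, so rows that repeat a pose let the fingers close. It gives the time, the measured TCP pose, the force and the opening at its end, in the units of the state.
- readout.read_state(): the state, without advancing time (a new reading comes with each control period).
- cams.snapshot(name): name is "scene" or "side" or "wrist"; returns a dict with "image" (480x640x3 uint8, blue, green, red), "mtx" (3x3 intrinsics, pixels), "R" (3x3) and "t" (3): a world point X has camera coordinates R X + t; the wrist camera has in their place "hand_eye" (4x4, takes a point from camera to tool coordinates, whose origin is the TCP and whose axes are the tool frame's). Camera axes: x right, y down, z forward; pixel columns grow to the right and rows downward; lengths in m; the calibration is good to about 2 mm. A picture is of the moment at which its call begins: read the wrist's pose just before it. There is no depth.
- hand_in(): hands the job in, once; it reports no verdict.
The state is a dict: "clock": time; "joints": joint angles; "dq": joint speeds; "effort": joint torques, N m; "tool_pos": TCP position; "tcp_rot": TCP orientation; "force": force on the tool from outside, world axes, zero at the start; "torque": the same for the moment, N m; "grip_width": opening from 0.0 (shut) to 1.0 (fully open).
Only numpy, scipy, OpenCV 4.12 (cv2) and the standard library are available. Lean on these libraries where they do the work, as an engineer would, in place of code of your own. Each camera call takes 0.05 s, during which the arm holds its last target. There are 200 camera calls.

## Working session

There is one attempt and no reset: what is moved stays moved. The work goes in short steps, Python scripts to look and compute and a tool call to move; the robot and the scene stay as the last step left them, time stands still between calls to the robot, and variables do not carry over. Pictures are saved under pics/ and viewed, about 8 in all and at most 12, crops included, and the job is handed in when it is done.

Besides the shell and the picture viewer there is one more tool, called after ">>>" by a JSON object that holds its "method" and its "body", one argument or row to a line. arm_command: Moves the arm, as the interface text tells. Its arguments: {"type":"object","properties":{"targets":{"type":"array"},"newtons":{"type":"number"}},"required":["targets"]}

```bash
mkdir -p pics; python3 - <<'E'
from station import readout,cams
import cv2,numpy as np,pickle
s=readout.read_state();print({k:np.round(v,3) for k,v in s.items()})
d={n:cams.snapshot(n) for n in("scene","side","wrist")}
pickle.dump((s,d),open('d0.pkl','wb'))
for n in d: cv2.imwrite(f'pics/0{n}.png',d[n]['image'])
for n in("scene","side"):print(n,-d[n]['R'].T@d[n]['t'],d[n]['mtx'])
E
```

```text
{'clock': np.float64(0.0), 'joints': array([-1.424,  0.528,  1.434, -0.   ,  1.181, -0.179]), 'dq': array([-0.001, -0.001, -0.002,  0.   ,  0.001,  0.   ]), 'effort': array([-1.0000e-03, -4.4004e+01, -1.7659e+01,  6.3000e-02,  5.8000e-02,
       -0.0000e+00]), 'tool_pos': array([ 0.199, -0.592,  0.222]), 'tcp_rot': array([-1.57 ,  0.002, -1.246]), 'force': array([0.021, 0.801, 0.038]), 'torque': array([-0.037, -0.012, -0.008]), 'grip_width': np.float64(1.003)}
scene [0.83541118 0.49179187 0.93419651] [[502.98943927   0.         312.43987992]
 [  0.         502.98943927 238.88730838]
 [  0.           0.           1.        ]]
side [ 0.38440378 -0.46699985  0.83991967] [[439.06495089   0.         326.21180395]
 [  0.         439.06495089 238.29253883]
 [  0.           0.           1.        ]]
```

View pics/0scene.png

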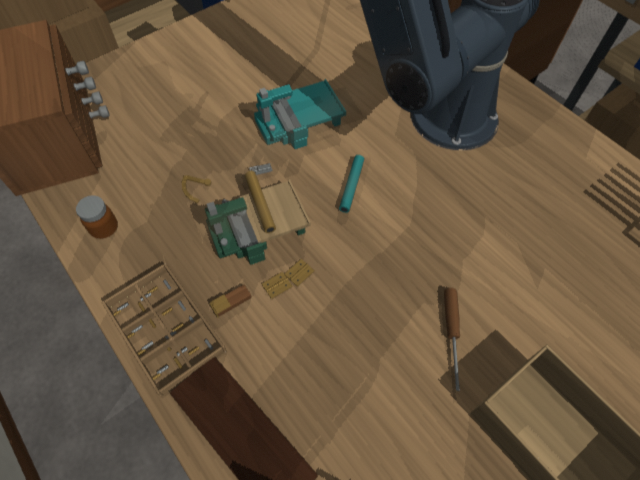

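View pics/0side.png

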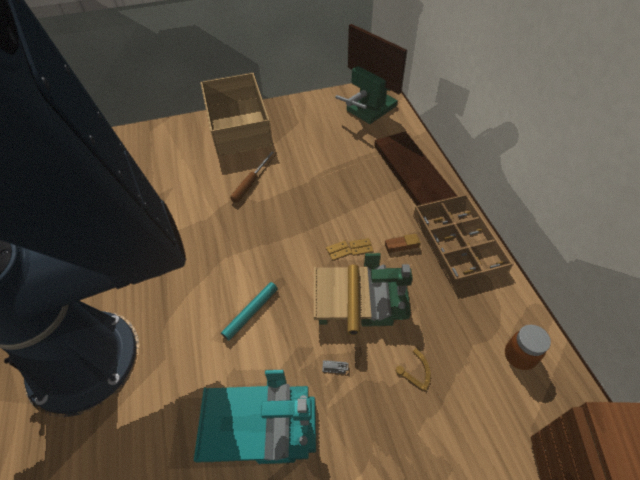

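The scene shows the green fixture at about (240,225), with the tube on the shelf from (252,172) to (268,228). In the side view the shelf is at about (337,293), the tube runs (353,265)-(353,330), and the stop is near (372,260).

```bash
cat > h.py <<'E'
import numpy as np,cv2,pickle
def ray(c,uv):
    p=cv2.undistortPoints(np.array([[uv]],float),c['mtx'],None)[0,0]
    return -c['R'].T@c['t'], c['R'].T@np.array([p[0],p[1],1])
def onz(c,uv,z):
    o,d=ray(c,uv); return o+d*(z-o[2])/d[2]
def tri(c1,u1,c2,u2):
    o1,d1=ray(c1,u1);o2,d2=ray(c2,u2)
    s=np.linalg.lstsq(np.c_[d1,-d2],o2-o1,rcond=None)[0]
    a,b=o1+d1*s[0],o2+d2*s[1]; return (a+b)/2,np.linalg.norm(a-b)
E
python3 - <<'E'
from h import *
s,d=pickle.load(open('d0.pkl','rb'))
a=cv2.resize(d['scene']['image'][155:275,170:320],None,fx=4,fy=4,interpolation=3)[:, :]
b=cv2.resize(d['side']['image'][230:350,300:430],None,fx=4,fy=4,interpolation=3)
cv2.imwrite('pics/a.png',cv2.resize(a,None,fx=1.25,fy=1.25)); cv2.imwrite('pics/b.png',cv2.resize(b,None,fx=1.25,fy=1.25))
A,B=d['scene'],d['side']
print(tri(A,(252,172),B,(353,330)),tri(A,(268,228),B,(353,265)))
E
```

```text
(array([ 0.52449833, -0.12224645,  0.06478704]), np.float64(0.0037474316432784117)) (array([0.57556021, 0.01745767, 0.06514348]), np.float64(0.0051941150012084015))
```

View pics/a.png

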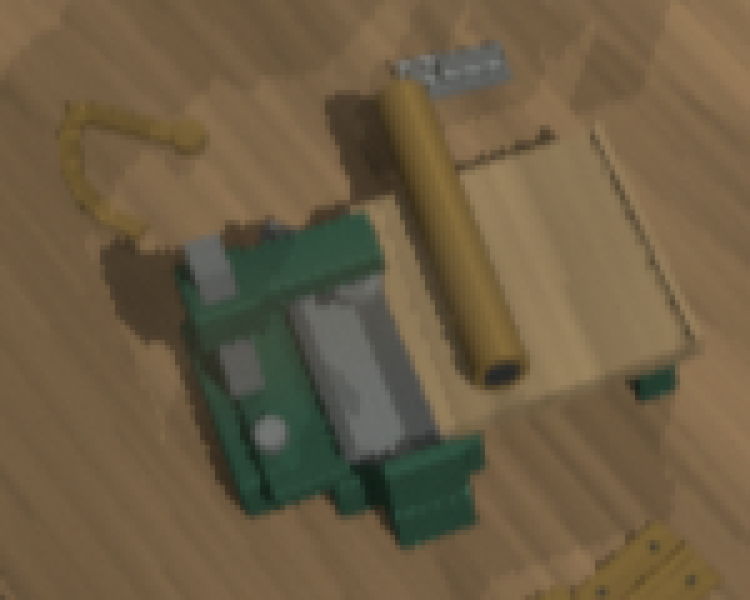

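View pics/b.png

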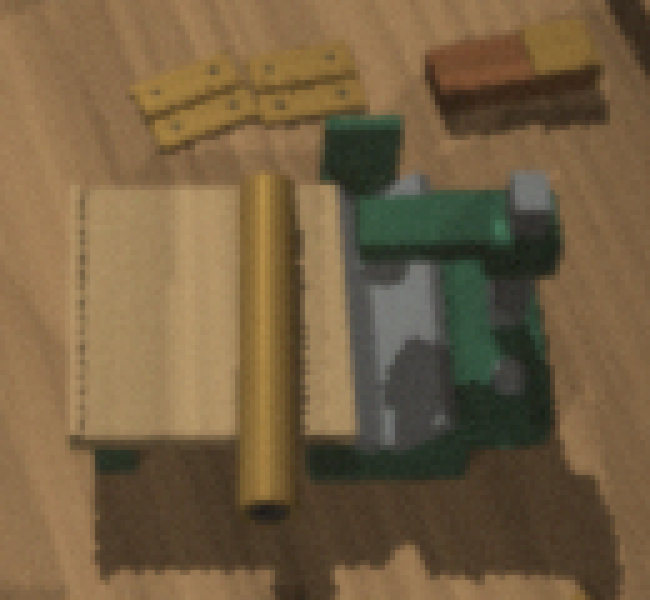

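The crops show the tube lying on the shelf, roughly 30 mm short of the vee and with its near end overhanging. The stop is at the far end (towards the hinges), and the clamp arm crosses the vee from the column.

```bash
python3 - <<'E'
from h import *
s,d=pickle.load(open('d0.pkl','rb'))
A,B=d['scene'],d['side']
fa=lambda u,v:(170+u/5-.4,155+v/5-.4); fb=lambda u,v:(300+u/5-.4,230+v/5-.4)
P=lambda n,x:print(n,np.round(x,4))
P('S shelf +y vee',onz(A,fa(447,437),.045));P('S shelf +y lip',onz(A,fa(697,347),.049));P('S shelf -y lip',onz(A,fa(595,128),.049))
P('B +y vee',onz(B,fb(340,185),.045));P('B -y vee',onz(B,fb(358,440),.045));P('B -y lip',onz(B,fb(70,440),.049));P('B +y lip',onz(B,fb(76,185),.049))
P('col A',onz(A,fa(205,252),.128));P('col B',onz(B,fb(530,187),.128))
for z in(.107,.115):
  P('arm tip -y top A',onz(A,fa(362,214),z));P('arm tip +y A',onz(A,fa(380,250),z));P('arm tip +y B',onz(B,fb(360,197),z));P('arm tip -y B',onz(B,fb(360,235),z))
P('stop top -x B',onz(B,fb(328,118),.0645));P('stop top +x',onz(B,fb(402,118),.0645))
for n,c,f,e1,e2 in(('A',A,fa,(403,90),(500,370)),('B',B,fb,(266,505),(266,180))):
  P('rod '+n,onz(c,f(*e1),.057));P('rod '+n,onz(c,f(*e2),.057))
w=d['wrist'];P('he',w['hand_eye']);print(w['mtx'])
E
```

```text
S shelf +y vee [0.6059 0.0215 0.045 ]
S shelf +y lip [0.5004 0.0518 0.049 ]
S shelf -y lip [ 0.4666 -0.065   0.049 ]
B +y vee [0.6071 0.0181 0.045 ]
B -y vee [ 0.5731 -0.0992  0.045 ]
B -y lip [ 0.4624 -0.0681  0.049 ]
B +y lip [0.4969 0.0486 0.049 ]
col A [ 0.654  -0.0597  0.128 ]
col B [ 0.6538 -0.0547  0.128 ]
arm tip -y top A [ 0.5899 -0.0512  0.107 ]
arm tip +y A [ 0.5939 -0.0324  0.107 ]
arm tip +y B [ 0.5954 -0.0274  0.107 ]
arm tip -y B [ 0.5893 -0.0442  0.107 ]
arm tip -y top A [ 0.5923 -0.046   0.115 ]
arm tip +y A [ 0.5963 -0.0273  0.115 ]
arm tip +y B [ 0.5931 -0.0322  0.115 ]
arm tip -y B [ 0.5871 -0.0488  0.115 ]
stop top -x B [0.6083 0.0405 0.0645]
stop top +x [0.6388 0.0312 0.0645]
rod A [ 0.524 -0.128  0.057]
rod A [0.5738 0.0152 0.057 ]
rod B [ 0.5268 -0.1207  0.057 ]
rod B [0.5743 0.0224 0.057 ]
he [[ 1.000e+00  6.000e-04 -8.000e-04 -6.000e-04]
 [ 9.000e-04 -2.680e-01  9.634e-01 -1.612e-01]
 [ 3.000e-04 -9.634e-01 -2.680e-01  7.300e-02]
 [ 0.000e+00  0.000e+00  0.000e+00  1.000e+00]]
[[415.29530586   0.         324.61858481]
 [  0.         415.29530586 236.5871719 ]
 [  0.           0.           1.        ]]
```

>>> {"method": "arm_command", "body": {
  "targets": [
    {"rotation": [0, 0, -0.194], "slide": [0.345, 0.548, 0.0], "hand": 0},
    {"rotation": [0, 0, -0.194], "slide": [0.345, 0.548, 0.0], "hand": 0},
    {"rotation": [0, 0, -0.194], "slide": [0.345, 0.548, 0.0], "hand": 0},
    {"rotation": [0, 0, -0.194], "slide": [0.345, 0.548, 0.0], "hand": 0},
    {"rotation": [0, 0, -0.194], "slide": [0.345, 0.548, 0.0], "hand": 0},
    {"rotation": [0, 0, -0.194], "slide": [0.345, 0.548, 0.0], "hand": 0},
    {"rotation": [0, 0, -0.194], "slide": [0.345, 0.548, 0.0], "hand": 0},
    {"rotation": [0, 0, -0.194], "slide": [0.345, 0.548, 0.0], "hand": 0},
    {"rotation": [0, 0, -0.194], "slide": [0.345, 0.548, 0.0], "hand": 0},
    {"rotation": [0, 0, -0.194], "slide": [0.345, 0.548, 0.0], "hand": 0}
  ]
}}

```text
clock: 1.15
tool_pos: [0.4657, -0.1686, 0.2225]
tcp_rot: [-1.571, -0.0, -1.856]
force: [1.2, -0.7, -0.1]
grip_width: 1.001
```

>>> {"method": "arm_command", "body": {
  "targets": [
    {"rotation": [0, 0, 0], "slide": [0, 0, 0], "hand": 0},
    {"rotation": [0, 0, 0], "slide": [0, 0, 0], "hand": 0},
    {"rotation": [0, 0, 0], "slide": [0, 0, 0], "hand": 0},
    {"rotation": [0, 0, 0], "slide": [0, 0, 0], "hand": 0}
  ]
}}

```text
clock: 1.55
tool_pos: [0.4644, -0.1719, 0.2224]
tcp_rot: [-1.571, -0.0, -1.858]
force: [-0.7, -0.7, -0.0]
grip_width: 1.002
```

>>> {"method": "arm_command", "body": {
  "targets": [
    {"rotation": [0, 0, 0], "slide": [0.08, 0.128, 0], "hand": 0},
    {"rotation": [0, 0, 0], "slide": [0.08, 0.128, 0], "hand": 0},
    {"rotation": [0, 0, 0], "slide": [0.08, 0.128, 0], "hand": 0},
    {"rotation": [0, 0, 0], "slide": [0.08, 0.128, 0], "hand": 0},
    {"rotation": [0, 0, 0], "slide": [0.08, 0.128, 0], "hand": 0},
    {"rotation": [0, 0, 0], "slide": [0.08, 0.128, 0], "hand": 0}
  ]
}}

```text
clock: 2.15
tool_pos: [0.5442, -0.0442, 0.2223]
tcp_rot: [-1.572, -0.001, -1.858]
force: [-0.1, -1.1, 0.0]
grip_width: 0.999
```

```bash
cat >> h.py <<'E'
from scipy.spatial.transform import Rotation as Ro
def wrist():
    from station import readout,cams
    s=readout.read_state(); w=cams.snapshot('wrist')
    T=np.eye(4);T[:3,:3]=Ro.from_euler('xyz',s['tcp_rot']).as_matrix();T[:3,3]=s['tool_pos']
    M=np.linalg.inv(T@w['hand_eye']); w['R'],w['t']=M[:3,:3],M[:3,3]
    return s,w
E
python3 - <<'E'
from h import *
s,w=wrist();pickle.dump((s,w),open('w1.pkl','wb'));print(s['tool_pos'],s['tcp_rot'])
cv2.imwrite('pics/w1.png',w['image'])
E
```

```text
[ 0.5442352  -0.04420928  0.22233198] [-1.57172553e+00 -6.42053586e-04 -1.85759880e+00]
```

View pics/w1.png

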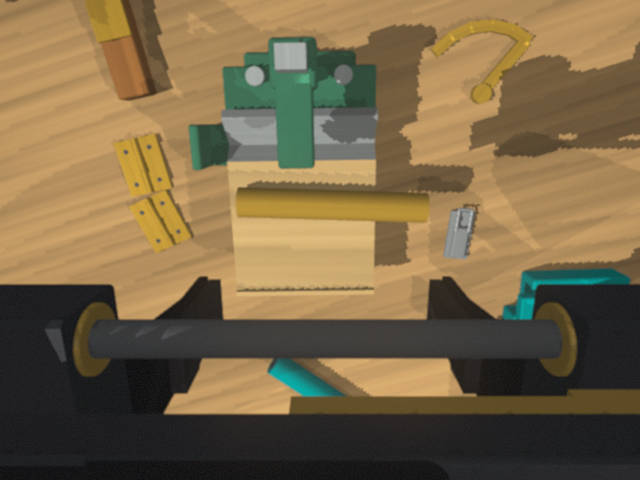

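The tube runs (237,203)-(428,208). The shelf's +x edge is at row 160 over columns 229-376, the arm tip is at (277..313,167), the column top is at (290,55), and the stop plate is at columns 190-228.

```bash
python3 - <<'E'
from h import *
s,w=pickle.load(open('w1.pkl','rb'))
psi=-.283; E=np.array([[np.cos(psi),-np.sin(psi)],[np.sin(psi),np.cos(psi)]]); S=np.array([.602,-.0431])
def P(n,u,v,z):
    x=onz(w,(u,v),z)[:2]; print(n,np.round(x,4),'fix mm',np.round(1e3*E.T@(x-S),1))
P('lip+y',237,291,.049);P('lip-y',374,289,.049)
P('vee edge +y',229.5,161,.045);P('vee edge-y',376,159,.045)
P('far +y',222,110,.0545);P('far -y',377,110,.0545)
P('stop face',228,138,.0645)
P('col',290,55.5,.128)
for z in(.107,.115):P('tip+y',277,167,z);P('tip-y',313.5,167,z)
h=cv2.cvtColor(w['image'],cv2.COLOR_BGR2HSV)
m=cv2.inRange(h,(15,130,60),(32,255,255));m[:175]=0;m[235:]=0;m[:,:205]=0;m[:,440:]=0
c=max(cv2.findContours(m,0,1)[0],key=cv2.contourArea);(cx,cy),_,_=r=cv2.minAreaRect(c);print(r,cv2.boundingRect(c))
x0,y0,W,H=cv2.boundingRect(c)
vx,vy,px,py=cv2.fitLine(np.argwhere(m)[:,::-1].astype(np.float32),2,0,.01,.01).ravel()
for u in(x0,x0+W):P('rod',u,py+(u-px)*vy/vx,.057)
E
```

```text
lip+y [0.499  0.0489] fix mm [-124.6   59.6]
lip-y [ 0.4672 -0.0656] fix mm [-123.1  -59.3]
vee edge +y [0.6057 0.018 ] fix mm [-13.5  59.7]
vee edge-y [ 0.5739 -0.0955] fix mm [-12.3 -58.2]
far +y [0.6435 0.0081] fix mm [25.6 60.8]
far -y [ 0.6104 -0.1046] fix mm [ 25.2 -56.7]
stop face [0.6225 0.0085] fix mm [ 5.3 55.3]
col [ 0.654  -0.0555] fix mm [53.4  2.7]
tip+y [ 0.5948 -0.0258] fix mm [-11.8  14.6]
tip-y [ 0.5879 -0.0489] fix mm [-11.9  -9.5]
tip+y [ 0.5953 -0.0269] fix mm [-10.9  13.7]
tip-y [ 0.5887 -0.0493] fix mm [-11.   -9.7]
((332.48455810546875, 205.1021728515625), (195.21788024902344, 31.194873809814453), 1.4688007831573486) (235, 188, 196, 35)
rod [0.5745 0.0219] fix mm [-44.6  54.7]
rod [ 0.5256 -0.127 ] fix mm [ -50.  -101.9]
```

>>> {"method": "arm_command", "body": {
  "targets": [
    {"rotation": [0, 0, 0.001], "slide": [-0.0295, 0.0016, 0], "hand": 0},
    {"rotation": [0, 0, 0.001], "slide": [-0.0295, 0.0016, -0.03], "hand": 0},
    {"rotation": [0, 0, 0.001], "slide": [-0.0295, 0.0016, -0.06], "hand": 0},
    {"rotation": [0, 0, 0.001], "slide": [-0.0295, 0.0016, -0.09], "hand": 0},
    {"rotation": [0, 0, 0.001], "slide": [-0.0295, 0.0016, -0.12], "hand": 0},
    {"rotation": [0, 0, 0.001], "slide": [-0.0295, 0.0016, -0.14], "hand": 0},
    {"rotation": [0, 0, 0.001], "slide": [-0.0295, 0.0016, -0.155], "hand": 0},
    {"rotation": [0, 0, 0.001], "slide": [-0.0295, 0.0016, -0.165], "hand": 0},
    {"rotation": [0, 0, 0.001], "slide": [-0.0295, 0.0016, -0.17], "hand": 0},
    {"rotation": [0, 0, 0.001], "slide": [-0.0295, 0.0016, -0.17], "hand": 0}
  ]
}}

```text
clock: 3.2
tool_pos: [0.5153, -0.0416, 0.0524]
tcp_rot: [-1.571, -0.0, -1.854]
force: [-0.2, -0.5, 0.4]
grip_width: 1.001
```

>>> {"method": "arm_command", "body": {
  "targets": [
    {"rotation": [0, 0, 0], "slide": [0.0038, -0.0011, 0], "hand": 0},
    {"rotation": [0, 0, 0], "slide": [0.0077, -0.0022, 0], "hand": 0},
    {"rotation": [0, 0, 0], "slide": [0.0106, -0.0031, 0], "hand": 0},
    {"rotation": [0, 0, 0], "slide": [0.0134, -0.0039, 0], "hand": 0},
    {"rotation": [0, 0, 0], "slide": [0.0163, -0.0047, 0], "hand": 0},
    {"rotation": [0, 0, 0], "slide": [0.0192, -0.0056, 0], "hand": 0},
    {"rotation": [0, 0, 0], "slide": [0.0221, -0.0064, 0], "hand": 0},
    {"rotation": [0, 0, 0], "slide": [0.025, -0.0073, 0], "hand": 0},
    {"rotation": [0, 0, 0], "slide": [0.0278, -0.0081, 0], "hand": 0},
    {"rotation": [0, 0, 0], "slide": [0.0307, -0.0089, 0], "hand": 0}
  ]
}}

```text
clock: 4.2
tool_pos: [0.5464, -0.0499, 0.0525]
tcp_rot: [-1.571, -0.0, -1.852]
force: [-0.9, -0.4, 1.2]
grip_width: 1.001
```

```bash
cat >> h.py <<'E'
psi=-.283; E=np.array([[np.cos(psi),-np.sin(psi)],[np.sin(psi),np.cos(psi)]]); S=np.array([.602,-.0431])
def fix(x): return np.round(1e3*E.T@(np.array(x)[:2]-S),1)
E
cat > look.py <<'E'
import sys
from h import *
s,w=wrist();print(fix(s['tool_pos']),s['force']);cv2.imwrite(f'pics/{sys.argv[1]}.png',w['image'])
pickle.dump((s,w),open(sys.argv[1]+'.pkl','wb'))
E
python3 look.py w2
```

```text
[-51.5 -22. ] [-0.91558658 -0.40341762  1.16840199]
```

View pics/w2.png

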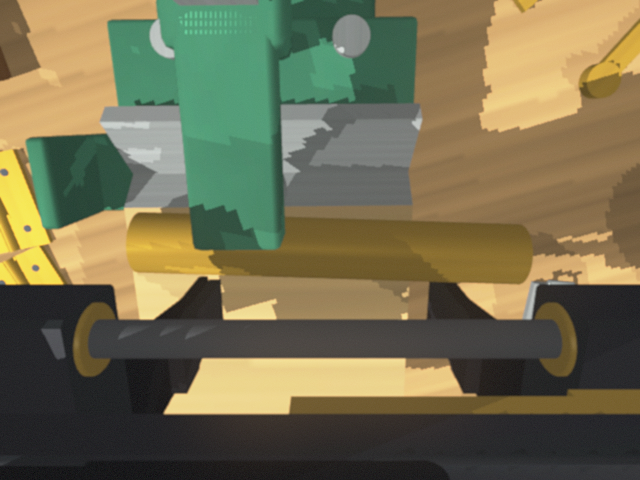

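The tube, (128,240)-(530,253), is just ahead of the fingers with a slight tilt. The clamp arm is clear above it, so I keep pushing.

>>> {"method": "arm_command", "body": {
  "targets": [
    {"rotation": [0, 0, 0], "slide": [0.0029, -0.0008, 0], "hand": 0},
    {"rotation": [0, 0, 0], "slide": [0.0053, -0.0015, 0], "hand": 0},
    {"rotation": [0, 0, 0], "slide": [0.0077, -0.0022, 0], "hand": 0},
    {"rotation": [0, 0, 0], "slide": [0.0096, -0.0028, 0], "hand": 0},
    {"rotation": [0, 0, 0], "slide": [0.0115, -0.0034, 0], "hand": 0},
    {"rotation": [0, 0, 0], "slide": [0.0134, -0.0039, 0], "hand": 0},
    {"rotation": [0, 0, 0], "slide": [0.0154, -0.0045, 0], "hand": 0},
    {"rotation": [0, 0, 0], "slide": [0.0173, -0.005, 0], "hand": 0},
    {"rotation": [0, 0, 0], "slide": [0.0173, -0.005, 0], "hand": 0}
  ]
}}

```text
clock: 5.15
tool_pos: [0.5642, -0.0551, 0.0526]
tcp_rot: [-1.57, -0.0, -1.852]
force: [0.0, -0.8, 0.0]
grip_width: 1.001
```

```bash
python3 look.py w3
```

```text
[-33. -22.] [ 0.02947345 -0.84802416  0.00310624]
```

View pics/w3.png

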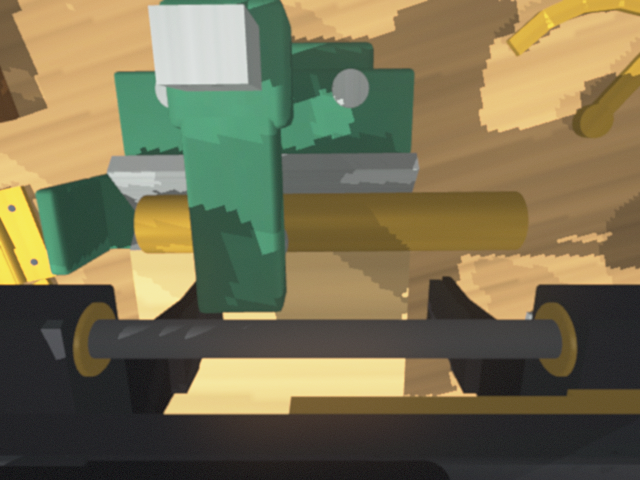

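The tube has settled into the vee, aligned, with its ends at (135,223) and (527,220), and there is a small gap to the stop.

>>> {"method": "arm_command", "body": {
  "targets": [
    {"rotation": [0, 0, 0], "slide": [-0.006, 0.002, 0.03], "hand": 0},
    {"rotation": [0, 0, 0], "slide": [-0.006, 0.002, 0.07], "hand": 0.5},
    {"rotation": [0, 0, 0], "slide": [-0.006, 0.002, 0.11], "hand": 1},
    {"rotation": [0, 0, 0.5], "slide": [0.003, -0.108, 0.11], "hand": 1},
    {"rotation": [0, 0, 0.5], "slide": [0.003, -0.108, 0.11], "hand": 1},
    {"rotation": [0, 0, 0.5], "slide": [0.003, -0.108, 0.11], "hand": 1},
    {"rotation": [0, 0, 0.5], "slide": [0.003, -0.108, 0.11], "hand": 1},
    {"rotation": [0, 0, 0.5], "slide": [0.003, -0.108, 0.11], "hand": 1},
    {"rotation": [0, 0, 0.5], "slide": [0.003, -0.108, 0.11], "hand": 1},
    {"rotation": [0, 0, 0.5], "slide": [0.003, -0.108, 0.11], "hand": 1}
  ]
}}

```text
clock: 6.2
tool_pos: [0.5662, -0.1629, 0.1624]
tcp_rot: [-1.571, 0.0, -0.81]
force: [-0.5, -0.2, 0.2]
grip_width: 0.263
```

```bash
python3 - <<'E'
from h import *
s,w=pickle.load(open('w3.pkl','rb'))
for p in((135,223),(527,220),(527,195),(527,248)):print(fix(onz(w,p,.0495)))
E
```

```text
[-0.5 55.8]
[   1.1 -103.6]
[  11.3 -102.3]
[ -10.8 -105.2]
```

>>> {"method": "arm_command", "body": {
  "targets": [
    {"rotation": [0, 0, 0.168], "slide": [0.0, 0.0, 0], "hand": 1},
    {"rotation": [0, 0, 0.168], "slide": [0.0, 0.0, 0], "hand": 1},
    {"rotation": [0, 0, 0.168], "slide": [0.0, 0.0, 0], "hand": 1},
    {"rotation": [0, 0, 0.168], "slide": [0.0, 0.0, -0.03], "hand": 1},
    {"rotation": [0, 0, 0.168], "slide": [0.0, 0.0, -0.06], "hand": 1},
    {"rotation": [0, 0, 0.168], "slide": [0.0, 0.0, -0.09], "hand": 1},
    {"rotation": [0, 0, 0.168], "slide": [0.0, 0.0, -0.11], "hand": 1},
    {"rotation": [0, 0, 0.168], "slide": [0.0, 0.0, -0.122], "hand": 1},
    {"rotation": [0, 0, 0.168], "slide": [0.0, 0.0, -0.122], "hand": 1}
  ]
}}

```text
clock: 7.1
tool_pos: [0.5654, -0.1623, 0.039]
tcp_rot: [-1.57, 0.003, -0.288]
force: [-0.4, -0.3, 0.7]
grip_width: 0.003
```

```bash
python3 look.py w4
```

```text
[  -1.9 -124.7] [-0.35662394 -0.32182221  0.67352715]
```

View pics/w4.png

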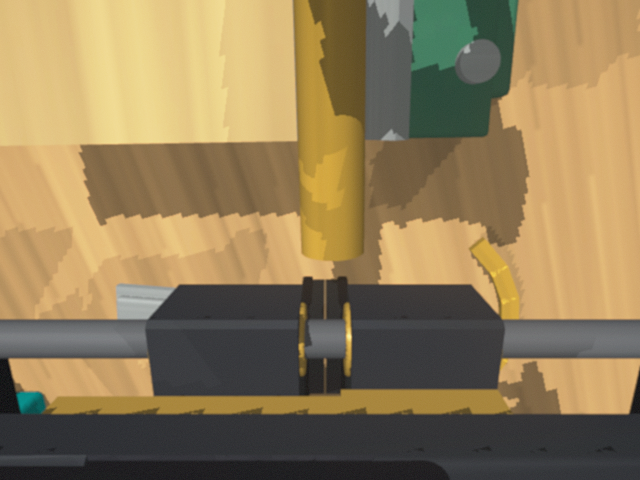

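The fingertips at (325,285) are just short of the tube's end at (333,258) and nearly centred. I push along +y.

>>> {"method": "arm_command", "body": {
  "targets": [
    {"rotation": [0, 0, 0], "slide": [0.0033, 0.0042, 0], "hand": 1},
    {"rotation": [0, 0, 0], "slide": [0.0047, 0.009, 0], "hand": 1},
    {"rotation": [0, 0, 0], "slide": [0.0056, 0.0119, 0], "hand": 1},
    {"rotation": [0, 0, 0], "slide": [0.0064, 0.0147, 0], "hand": 1},
    {"rotation": [0, 0, 0], "slide": [0.0072, 0.0176, 0], "hand": 1},
    {"rotation": [0, 0, 0], "slide": [0.0081, 0.0205, 0], "hand": 1},
    {"rotation": [0, 0, 0], "slide": [0.0089, 0.0234, 0], "hand": 1},
    {"rotation": [0, 0, 0], "slide": [0.0097, 0.0263, 0], "hand": 1},
    {"rotation": [0, 0, 0], "slide": [0.0106, 0.0291, 0], "hand": 1},
    {"rotation": [0, 0, 0], "slide": [0.0106, 0.0291, 0], "hand": 1}
  ]
}}

```text
clock: 8.15
tool_pos: [0.5773, -0.1349, 0.0414]
tcp_rot: [-1.573, -0.001, -0.287]
force: [-2.6, -4.3, 4.0]
grip_width: 0.001
```

```bash
python3 look.py w5; python3 - <<'E'
from h import *
s,w=pickle.load(open('w5.pkl','rb'))
h=cv2.cvtColor(w['image'],cv2.COLOR_BGR2HSV)
m=cv2.inRange(h,(15,130,60),(32,255,255))
for r in range(240,300,4): 
  c=np.flatnonzero(m[r,290:380]); print(r,len(c),end='; ')
E
```

```text
[  1.9 -95.1] [-2.63830553 -4.31691129  4.01297391]
240 63; 244 62; 248 62; 252 62; 256 62; 260 62; 264 62; 268 61; 272 61; 276 61; 280 61; 284 54; 288 44; 292 42; 296 2;
```

>>> {"method": "arm_command", "body": {
  "targets": [
    {"rotation": [0, 0, 0], "slide": [0.0003, 0.0015, 0], "hand": 1},
    {"rotation": [0, 0, 0], "slide": [0.0008, 0.0034, 0], "hand": 1},
    {"rotation": [0, 0, 0], "slide": [0.0013, 0.0053, 0], "hand": 1},
    {"rotation": [0, 0, 0], "slide": [0.0013, 0.0053, 0], "hand": 1}
  ]
}}

```text
clock: 8.6
tool_pos: [0.5787, -0.1298, 0.0413]
tcp_rot: [-1.573, -0.001, -0.287]
force: [-2.3, -5.2, 3.6]
grip_width: 0.009
```

```bash
python3 look.py w6
```

```text
[  1.8 -89.7] [-2.31391112 -5.22707946  3.56219457]
```

View pics/w6.png

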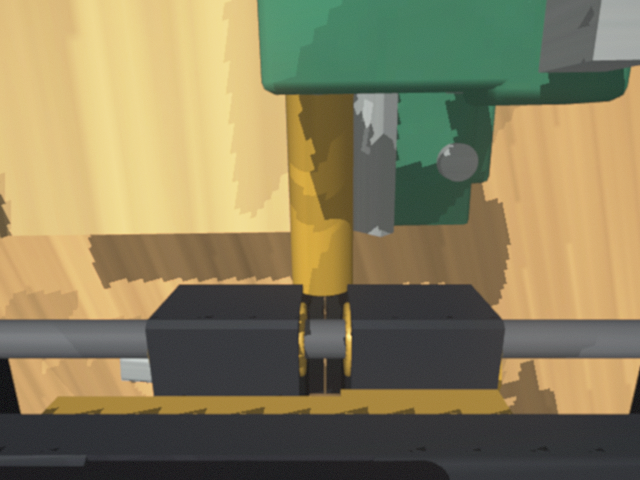

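The tube is sliding along straight with the fingertip centred on its end. I go on in 1 mm steps and watch the force.

>>> {"method": "arm_command", "body": {
  "targets": [
    {"rotation": [0, 0, 0], "slide": [0.0003, 0.001, 0], "hand": 1},
    {"rotation": [0, 0, 0], "slide": [0.0006, 0.0019, 0], "hand": 1},
    {"rotation": [0, 0, 0], "slide": [0.0008, 0.0029, 0], "hand": 1},
    {"rotation": [0, 0, 0], "slide": [0.0008, 0.0029, 0], "hand": 1}
  ]
}}

```text
clock: 9.05
tool_pos: [0.5795, -0.127, 0.0414]
tcp_rot: [-1.573, -0.002, -0.287]
force: [-2.1, -5.6, 3.1]
grip_width: 0.011
```

>>> {"method": "arm_command", "body": {
  "targets": [
    {"rotation": [0, 0, 0], "slide": [0.0003, 0.001, 0], "hand": 1},
    {"rotation": [0, 0, 0], "slide": [0.0003, 0.001, 0], "hand": 1}
  ]
}}

```text
clock: 9.25
tool_pos: [0.5797, -0.126, 0.0414]
tcp_rot: [-1.573, -0.001, -0.287]
force: [-1.4, -4.5, 3.6]
grip_width: 0.005
```

>>> {"method": "arm_command", "body": {
  "targets": [
    {"rotation": [0, 0, 0], "slide": [0.0003, 0.001, 0], "hand": 1},
    {"rotation": [0, 0, 0], "slide": [0.0003, 0.001, 0], "hand": 1}
  ]
}}

```text
clock: 9.45
tool_pos: [0.58, -0.1251, 0.0414]
tcp_rot: [-1.573, -0.001, -0.287]
force: [-1.8, -5.1, 3.3]
grip_width: 0.006
```

>>> {"method": "arm_command", "body": {
  "targets": [
    {"rotation": [0, 0, 0], "slide": [0.0003, 0.001, 0], "hand": 1},
    {"rotation": [0, 0, 0], "slide": [0.0003, 0.001, 0], "hand": 1}
  ]
}}

```text
clock: 9.65
tool_pos: [0.5802, -0.1246, 0.0414]
tcp_rot: [-1.574, -0.001, -0.286]
force: [-2.9, -6.4, 3.0]
grip_width: 0.007
```

>>> {"method": "arm_command", "body": {
  "targets": [
    {"rotation": [0, 0, 0], "slide": [0.0003, 0.001, 0], "hand": 1},
    {"rotation": [0, 0, 0], "slide": [0.0003, 0.001, 0], "hand": 1}
  ]
}}

```text
clock: 9.85
tool_pos: [0.5802, -0.1245, 0.0414]
tcp_rot: [-1.575, -0.001, -0.285]
force: [-2.7, -10.4, 3.7]
grip_width: 0.005
```

The force jumped while the TCP stopped moving at y = -84 (expected -84.5), so the tube is on the stop. Backing off.

>>> {"method": "arm_command", "body": {
  "targets": [
    {"rotation": [0, 0, 0], "slide": [-0.0008, -0.003, 0], "hand": 1},
    {"rotation": [0, 0, 0], "slide": [-0.0042, -0.0144, 0], "hand": 1},
    {"rotation": [0, 0, 0], "slide": [-0.0084, -0.0288, 0.0], "hand": 1},
    {"rotation": [0, 0, 0], "slide": [-0.0084, -0.0288, 0.04], "hand": 1},
    {"rotation": [0, 0, 0], "slide": [-0.0084, -0.0288, 0.08], "hand": 1},
    {"rotation": [0, 0, 0], "slide": [-0.0084, -0.0288, 0.12], "hand": 1},
    {"rotation": [0, 0, 0], "slide": [-0.0084, -0.0288, 0.14], "hand": 1},
    {"rotation": [0, 0, 0], "slide": [-0.0084, -0.0288, 0.14], "hand": 1}
  ]
}}

```text
clock: 10.65
tool_pos: [0.574, -0.152, 0.1841]
tcp_rot: [-1.572, -0.008, -0.288]
force: [0.9, -0.6, -0.7]
grip_width: 0.003
```

```bash
python3 look.py w7; python3 - <<'E'
from h import *
from station import cams
a,b=cams.snapshot('scene'),cams.snapshot('side')
s,w=pickle.load(open('w7.pkl','rb'))
A=cv2.resize(a['image'][185:275,195:315],(400,300),interpolation=2);B=cv2.resize(b['image'][240:340,315:435],(400,300),interpolation=2)
W=cv2.resize(w['image'],(400,300))
cv2.imwrite('pics/m7.png',np.vstack([np.hstack([A,B]),np.hstack([W,W*0])]))
E
```

```text
[   3.6 -112.4] [ 0.8939317  -0.56177869 -0.71952356]
```

View pics/m7.png

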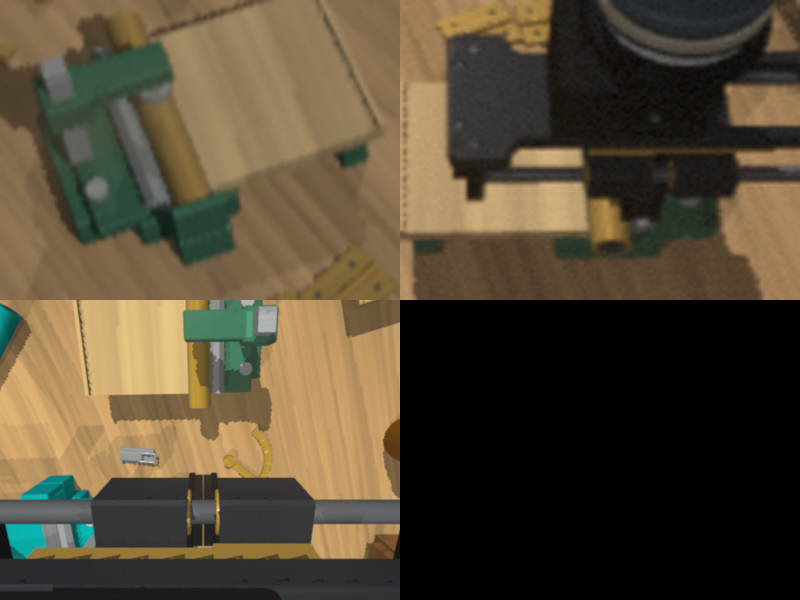

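The tube lies in the vee with its end at the stop plate, untouched (scene panel, 205,195). Next I move above the press point.

>>> {"method": "arm_command", "body": {
  "targets": [
    {"rotation": [0, 0, 0], "slide": [0, 0, 0], "hand": 1},
    {"rotation": [0, 0, 0], "slide": [0, 0, 0], "hand": 1},
    {"rotation": [0, 0, 0], "slide": [0.0287, 0.11, 0], "hand": 1},
    {"rotation": [0, 0, 0], "slide": [0.0287, 0.11, 0], "hand": 1},
    {"rotation": [0, 0, 0], "slide": [0.0287, 0.11, 0], "hand": 1},
    {"rotation": [0, 0, 0], "slide": [0.0287, 0.11, -0.02], "hand": 1},
    {"rotation": [0, 0, 0], "slide": [0.0287, 0.11, -0.04], "hand": 1},
    {"rotation": [0, 0, 0], "slide": [0.0287, 0.11, -0.05], "hand": 1},
    {"rotation": [0, 0, 0], "slide": [0.0287, 0.11, -0.05], "hand": 1}
  ]
}}

```text
clock: 11.7
tool_pos: [0.5992, -0.0404, 0.1284]
tcp_rot: [-1.571, 0.005, -0.288]
force: [-0.1, -0.7, -0.2]
grip_width: 0.001
```

```bash
python3 look.py w8; python3 -c "
from h import *
s,w=pickle.load(open('w8.pkl','rb'));print(s['tool_pos'],s['force'])"
```

```text
[-3.4  1.9] [-0.05569759 -0.72461212 -0.22468137]
[ 0.59922622 -0.04035303  0.1284323 ] [-0.05569759 -0.72461212 -0.22468137]
```

View pics/w8.png

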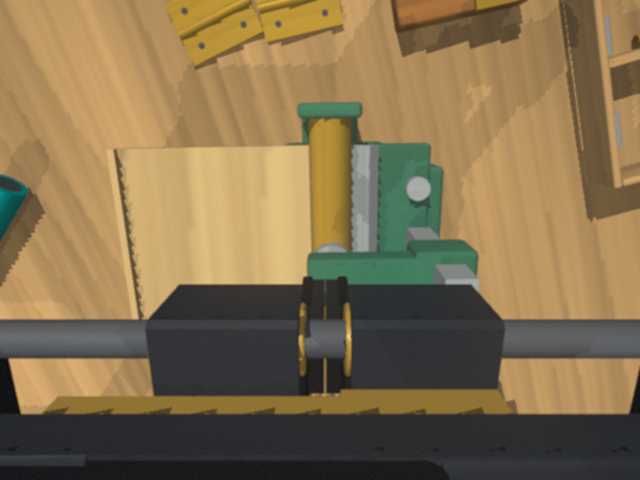

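The tube's end meets the stop plate at (330,115), and the foot (330,250) is over the tube. I descend in small steps and feel for contact.

>>> {"method": "arm_command", "body": {
  "targets": [
    {"rotation": [0, 0, 0], "slide": [0.003, -0.002, -0.002], "hand": 1},
    {"rotation": [0, 0, 0], "slide": [0.003, -0.002, -0.006], "hand": 1},
    {"rotation": [0, 0, 0], "slide": [0.003, -0.002, -0.01], "hand": 1},
    {"rotation": [0, 0, 0], "slide": [0.003, -0.002, -0.012], "hand": 1},
    {"rotation": [0, 0, 0], "slide": [0.003, -0.002, -0.012], "hand": 1}
  ]
}}

```text
clock: 12.25
tool_pos: [0.6034, -0.0423, 0.1183]
tcp_rot: [-1.571, 0.001, -0.288]
force: [0.6, 0.5, -0.4]
grip_width: 0.002
```

>>> {"method": "arm_command", "body": {
  "targets": [
    {"rotation": [0, 0, 0], "slide": [0, 0, -0.002], "hand": 1},
    {"rotation": [0, 0, 0], "slide": [0, 0, -0.004], "hand": 1},
    {"rotation": [0, 0, 0], "slide": [0, 0, -0.004], "hand": 1}
  ]
}}

```text
clock: 12.55
tool_pos: [0.6035, -0.0422, 0.1143]
tcp_rot: [-1.571, 0.001, -0.288]
force: [0.5, -0.5, -0.6]
grip_width: 0.008
```

>>> {"method": "arm_command", "body": {
  "targets": [
    {"rotation": [0, 0, 0], "slide": [0, 0, -0.002], "hand": 1},
    {"rotation": [0, 0, 0], "slide": [0, 0, -0.004], "hand": 1}
  ]
}}

```text
clock: 12.75
tool_pos: [0.6038, -0.0423, 0.1105]
tcp_rot: [-1.571, -0.0, -0.288]
force: [-0.6, -0.3, -0.9]
grip_width: 0.005
```

>>> {"method": "arm_command", "body": {
  "targets": [
    {"rotation": [0, 0, 0], "slide": [0, 0, -0.001], "hand": 1},
    {"rotation": [0, 0, 0], "slide": [0, 0, -0.002], "hand": 1}
  ]
}}

```text
clock: 12.95
tool_pos: [0.6037, -0.0423, 0.1092]
tcp_rot: [-1.571, 0.0, -0.288]
force: [-1.7, 0.0, 6.3]
grip_width: 0.006
```

>>> {"method": "arm_command", "body": {
  "targets": [
    {"rotation": [0, 0, 0], "slide": [0, 0, -0.001], "hand": 1},
    {"rotation": [0, 0, 0], "slide": [0, 0, -0.002], "hand": 1}
  ]
}}

```text
clock: 13.15
tool_pos: [0.6037, -0.0423, 0.1074]
tcp_rot: [-1.571, -0.0, -0.288]
force: [-1.3, 1.1, 6.1]
grip_width: 0.006
```

>>> {"method": "arm_command", "body": {
  "targets": [
    {"rotation": [0, 0, 0], "slide": [0, 0, -0.001], "hand": 1},
    {"rotation": [0, 0, 0], "slide": [0, 0, -0.002], "hand": 1}
  ]
}}

```text
clock: 13.35
tool_pos: [0.6037, -0.0423, 0.1055]
tcp_rot: [-1.571, -0.0, -0.288]
force: [-2.4, 0.0, 5.7]
grip_width: 0.006
```

>>> {"method": "arm_command", "body": {
  "targets": [
    {"rotation": [0, 0, 0], "slide": [0, 0, -0.001], "hand": 1},
    {"rotation": [0, 0, 0], "slide": [0, 0, -0.002], "hand": 1}
  ]
}}

```text
clock: 13.55
tool_pos: [0.6037, -0.0423, 0.1035]
tcp_rot: [-1.571, -0.0, -0.288]
force: [-1.0, 0.5, 6.2]
grip_width: 0.004
```

Contact was at about 109.5 mm, with a steady slide force of about 6 N. The tube touch should therefore come at a TCP z of 83.5-95.5 mm.

>>> {"method": "arm_command", "body": {
  "targets": [
    {"rotation": [0, 0, 0], "slide": [0, 0, -0.001], "hand": 1},
    {"rotation": [0, 0, 0], "slide": [0, 0, -0.002], "hand": 1},
    {"rotation": [0, 0, 0], "slide": [0, 0, -0.003], "hand": 1},
    {"rotation": [0, 0, 0], "slide": [0, 0, -0.004], "hand": 1},
    {"rotation": [0, 0, 0], "slide": [0, 0, -0.005], "hand": 1},
    {"rotation": [0, 0, 0], "slide": [0, 0, -0.006], "hand": 1}
  ]
}}

```text
clock: 14.15
tool_pos: [0.6037, -0.0423, 0.0974]
tcp_rot: [-1.571, -0.0, -0.288]
force: [-1.3, 0.2, 5.5]
grip_width: 0.005
```

>>> {"method": "arm_command", "body": {
  "targets": [
    {"rotation": [0, 0, 0], "slide": [0, 0, -0.0005], "hand": 1},
    {"rotation": [0, 0, 0], "slide": [0, 0, -0.001], "hand": 1}
  ]
}}

```text
clock: 14.35
tool_pos: [0.6037, -0.0423, 0.0964]
tcp_rot: [-1.571, -0.0, -0.288]
force: [-1.5, -0.2, 5.9]
grip_width: 0.006
```

>>> {"method": "arm_command", "body": {
  "targets": [
    {"rotation": [0, 0, 0], "slide": [0, 0, -0.0005], "hand": 1},
    {"rotation": [0, 0, 0], "slide": [0, 0, -0.001], "hand": 1}
  ]
}}

```text
clock: 14.55
tool_pos: [0.6037, -0.0423, 0.0955]
tcp_rot: [-1.571, -0.0, -0.288]
force: [-1.8, -0.8, 4.2]
grip_width: 0.004
```

>>> {"method": "arm_command", "body": {
  "targets": [
    {"rotation": [0, 0, 0], "slide": [0, 0, -0.0005], "hand": 1},
    {"rotation": [0, 0, 0], "slide": [0, 0, -0.001], "hand": 1}
  ]
}}

```text
clock: 14.75
tool_pos: [0.6037, -0.0423, 0.0945]
tcp_rot: [-1.571, -0.0, -0.288]
force: [-1.7, 0.5, 6.0]
grip_width: 0.007
```

>>> {"method": "arm_command", "body": {
  "targets": [
    {"rotation": [0, 0, 0], "slide": [0, 0, -0.0005], "hand": 1},
    {"rotation": [0, 0, 0], "slide": [0, 0, -0.001], "hand": 1}
  ]
}}

```text
clock: 14.95
tool_pos: [0.6037, -0.0423, 0.0938]
tcp_rot: [-1.571, -0.0, -0.288]
force: [-2.0, 0.1, 9.1]
grip_width: 0.005
```

>>> {"method": "arm_command", "body": {
  "targets": [
    {"rotation": [0, 0, 0], "slide": [0, 0, -0.0005], "hand": 1},
    {"rotation": [0, 0, 0], "slide": [0, 0, -0.001], "hand": 1}
  ]
}}

```text
clock: 15.15
tool_pos: [0.6037, -0.0423, 0.0932]
tcp_rot: [-1.571, -0.0, -0.288]
force: [-2.6, 1.0, 9.8]
grip_width: 0.006
```

>>> {"method": "arm_command", "body": {
  "targets": [
    {"rotation": [0, 0, 0], "slide": [0, 0, 0], "hand": 1},
    {"rotation": [0, 0, 0], "slide": [0, 0, 0], "hand": 1}
  ]
}}

```text
clock: 15.35
tool_pos: [0.6037, -0.0423, 0.0931]
tcp_rot: [-1.571, -0.0, -0.288]
force: [-1.8, 0.5, 9.8]
grip_width: 0.004
```

>>> {"method": "arm_command", "body": {
  "targets": [
    {"rotation": [0, 0, 0], "slide": [0, 0, -0.0003], "hand": 1},
    {"rotation": [0, 0, 0], "slide": [0, 0, -0.0003], "hand": 1}
  ]
}}

```text
clock: 15.55
tool_pos: [0.6037, -0.0423, 0.093]
tcp_rot: [-1.571, -0.0, -0.288]
force: [-2.4, 1.0, 10.2]
grip_width: 0.009
```

>>> {"method": "arm_command", "body": {
  "targets": [
    {"rotation": [0, 0, 0], "slide": [0, 0, -0.0003], "hand": 1},
    {"rotation": [0, 0, 0], "slide": [0, 0, -0.0005], "hand": 1},
    {"rotation": [0, 0, 0], "slide": [0, 0, -0.0005], "hand": 1}
  ]
}}

```text
clock: 15.85
tool_pos: [0.6037, -0.0423, 0.0928]
tcp_rot: [-1.571, -0.001, -0.288]
force: [-4.1, 0.4, 11.3]
grip_width: 0.001
```

The force is now about 5.4 N above the slide friction, and the depth from touch (about 1.5 mm) gives about 7 N. Retreating straight up.

>>> {"method": "arm_command", "body": {
  "targets": [
    {"rotation": [0, 0, 0], "slide": [0, 0, 0.002], "hand": 1},
    {"rotation": [0, 0, 0], "slide": [0, 0, 0.01], "hand": 1},
    {"rotation": [0, 0, 0], "slide": [0, 0, 0.03], "hand": 1},
    {"rotation": [0, 0, 0], "slide": [0, 0, 0.06], "hand": 1},
    {"rotation": [0, 0, 0], "slide": [0, 0, 0.09], "hand": 1},
    {"rotation": [0, 0, 0], "slide": [-0.03, 0.0, 0.11], "hand": 1},
    {"rotation": [0, 0, 0], "slide": [-0.07, 0.0, 0.12], "hand": 1},
    {"rotation": [0, 0, 0], "slide": [-0.07, -0.05, 0.12], "hand": 1},
    {"rotation": [0, 0, 0], "slide": [-0.07, -0.05, 0.12], "hand": 1},
    {"rotation": [0, 0, 0], "slide": [-0.07, -0.05, 0.12], "hand": 1}
  ]
}}

```text
clock: 16.85
tool_pos: [0.534, -0.0935, 0.2112]
tcp_rot: [-1.571, -0.001, -0.29]
force: [-0.1, -0.2, -0.6]
grip_width: 0.004
```

```bash
python3 look.py w9; python3 - <<'E'
from h import *
from station import cams
a=cams.snapshot('scene');s,w=pickle.load(open('w9.pkl','rb'))
A=cv2.resize(a['image'][185:275,195:315],(400,300),interpolation=2)
cv2.imwrite('pics/m9.png',np.hstack([A,cv2.resize(w['image'],(400,300))]))
E
```

```text
[-51.2 -67.3] [-0.07259882 -0.21825533 -0.56462503]
```

View pics/m9.png

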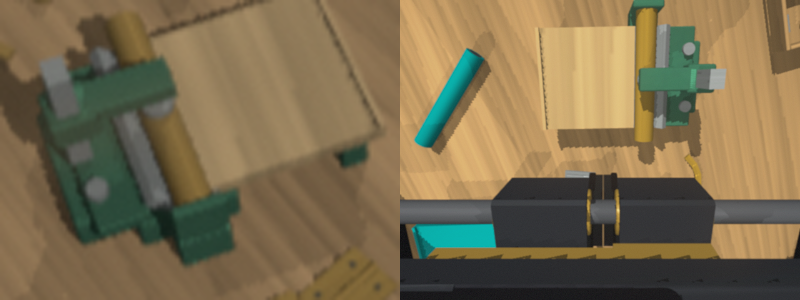

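The tube is straight in the vee against the stop. The clamp arm is down with its foot on the tube, and the robot is clear of everything.

```bash
python3 -c "
from station import hand_in; print(hand_in())"
```

```text
the job is handed in; nothing more can be done
None
```

The tube is clamped in the vee with its end against the stop, and the job was handed in at about 17 s of the 58 s allowed. `hand_in()` reports no verdict.

- **Rolling:** I rolled the tube in with both fingers behind it and let go. It settled in the vee by itself, with no lift.
- **Sliding to the stop:** I pushed its free end along the vee. Contact showed as a force step from about 5 N to about 11 N while the tool stood still, within 1 mm of the expected place. The tube then lay untouched for over 1 s.
- **Clamping:** Slide friction was about 6 N, and touch was felt with the tool at about 94 mm height. I stopped about 1.5 mm below that.
- **Clamp force:** The two estimates disagree somewhat: about 5.4 N from the wrist force and about 7 N from the depth. Both are inside 3–14 N, but the remaining force could not be measured after release.
- **Last pictures:** They show the tube parallel in the vee at the stop, the foot on it, and the robot clear. The bystander parts in view appeared unmoved, though I did not measure their positions.

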